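# Hold the crimp tester's inspection flap at the pointer

### The arm

A 6-joint arm with a two-finger parallel gripper is mounted at the origin on the work surface. World frame = base frame: x ahead of the robot, y to its left, z up, the work surface at z = 0. Lengths are in m, angles in rad, forces in N, time in s.
With the tool pointing down it reaches from about 0.3 to 0.85 m from the base axis. Payload 4.2 kg.
Tool frame: the origin (TCP) lies at the very end of the fingers, on their centre line; the grasp point (between the pads) lies r.pinch_z behind it (r.pinch_z is the distance from the TCP to the grasp point, in m); z points along the fingers, y is the line along which they close (so a half turn about z gives the same grasp; the last joint's range is limited). The gripper opens to 91 mm and grips with 3 to 60 N. Pads are 32 mm wide; open, the fingers measure 118 mm over their backs; the gripper's body (76 mm by 178 mm) begins 60 mm behind the grasp point.
Start: joints at [-1.366, 0.32, 1.565, -0, 1.257, -0.02], TCP at [0.128, -0.561, 0.214] pointing down, gripper open.
Joint ranges: [-3.11, 3.11], [-0.84, 2.01], [0.21, 2.61], [-1.34, 4.49], [0.05, 2.63], [-2.56, 2.56]. Speed limits (rad/s): [2.57, 2.57, 3.14, 3.14, 3.14, 3.14].

### API

Orientations are given as a unit quaternion [x, y, z, w].
In Python, from cell import r gives the robot as it stands. The module is installed in compiled form; this text tells all that it offers.
- The arm moves only by the shell command python3 -m pendant 'ROWS' [FORCE]. ROWS is JSON, a list of rows, each a list of 3 entries, a list of its own where there are three numbers: the closure, from 0 (fully open) to 1 (shut), then the shift along the world's x, y, z in mm, then the turn about the world's z in rad. In form: [[fingers, [x, y, z], yaw], ...]. A call has 1 to 8 rows; each row is the pose to reach, as a shift and turn from the pose commanded when the call began; what a row does not reach only later rows make up. A row lasts 1/10 s, in which the tool goes at most 50 mm and 8.59 degrees, less where a joint would pass 70% of its speed; a pose out of reach is approached as far as the arm can. A call with a gripper value outside its range is refused whole. The fingers move at their own pace and stop on an object; FORCE is the grip in N (left out, the last holds). Time passes only in rows, so rows that repeat a pose let the fingers close. It gives the time, the measured TCP pose, the force, the opening and the grip force at its end, in the units of the state.
- r.read_state(): the state, without advancing time (a new reading comes with each control period).
- r.camera(name): name is "scene" or "top" or "wrist"; returns the picture (400x640x3 uint8, red, green, blue); there is no depth.
- r.camera_info(name): a dict with "K" (3x3 intrinsics, pixels), "rvec" (rotation vector, rad) and "tvec" (3), from world to camera coordinates, as OpenCV has them. Camera axes: x right, y down, z forward; pixel columns grow to the right and rows downward; lengths in m; the calibration is good to about 2 mm. A picture is of the moment at which its call begins: read the wrist's pose just before it. camera_info takes no time and is no camera call; for the wrist camera it gives the pose at the moment of the call.
- r.hand_in(): hands the job in; it is judged then, once.
Trained networks look in the newest picture that a camera, given by its name, has taken for a name from the list of things; names that differ only in an ending like _2 or _b are one class to them, and where a whole thing is asked for, a point or a joint stands for the part that bears it (a point fixed in the world has none). Each returns a list of dicts, best first, with "confidence" (0 to 1); they miss things now and then, are a little off and sometimes report something else, mostly with a low value. They report only what shows in the picture. A call takes as long as a camera call.
- r.spot_in(camera, query): "point" ([column, row] in pixels, amid what is visible of it).
The state is a dict: "clock": time; "joint_positions": joint angles; "qd": joint speeds; "joint_torque": joint torques, N m; "tool_pos": TCP position; "eef_rot": TCP orientation; "contact_force": force on the tool from outside, world axes, zero at the start; "ft_torque": the same for the moment, N m; "grip_width": finger opening in m; "grasp_force": force on a finger pad.
Only numpy, scipy, OpenCV 4.12 (cv2) and the standard library are available. Lean on these libraries where they do the work, as an engineer would, in place of code of your own. Each camera call takes 0.05 s, during which the arm holds its last target. There are 200 camera calls.

### The job

Free the yellow inspection flap of the green crimp tester by turning its black clamp knob about a quarter turn clockwise (seen from above), until the orange tongue is clear of the flap and lies along the flap's edge. Then lift the flap until it lines up with the red pointer at its side and finish while still holding it there with the gripper: it falls shut if let go. Leave the knob open, and do not shift the pointer or the loose things lying about.

Things in the scene. Friction and masses are not known exactly. Their poses are not given: they have to be found in the camera images.
- machine: Crimp tester, fixed to the table. Origin on the table below the middle of the housing; x runs from its front (knob side, towards the robot) to its back (hinge side), y to its left. Green/grey housing 240 x 240 mm, top at 100 mm; base board 12 mm thick (x -150 to 150, y -230 to 140 mm), three loose things on its right part. Steel graduated arc, 150 mm radius, above the left wall (y 113).
- flap: Yellow plate 175 (front-back) x 196 x 8 mm, about 0.4 kg, hinged at its back. Origin on the hinge axis at 110, 0, 104 mm in the machine's frame, mid-thickness; y is the hinge axis, the plate runs along -x. Shut (level), its axes equal the machine's; opened by a, it is turned +a about y: the plate points along (-cos a, 0, sin a). Opens to 1.35 rad, swings freely, falls shut.
- flap_handle (a point): Middle of the flap's black handle: a round bar 12 mm thick along the flap's y, 88 mm clear between its posts, 40 mm free under it. At -130, 20, 50 mm in the flap's frame. Can be pinched from above, one finger before and one behind it; the bar turns between the pads as the flap swings.
- pointer: Red pointer arm 195 mm long, 8 mm wide (16 at the tip), 4 thick, pivoted on the hinge axis just left of the flap and arc. Origin on that axis at 110, 124, 104 mm in the machine's frame; it runs along its own -x. When flap and pointer line up, their x axes are parallel. Stands 0.55 to 1.0 rad above level, kept by friction (0.2 N m); a knock can shift it.
- knob (a joint): Clamp knob on a vertical axis. At 0 the orange tongue and the grip bar point to the machine's +x and the tongue lies over the flap, blocking it. Grows turning clockwise seen from above; clear of the flap from about 1.1, stop at 1.6 rad. Starts at 0 to 0.25, light friction (0.05 N m), stays where left.
- knob_grip (a point): On the knob's axis at the height to grip: -87, -55, 142 mm in the machine's frame. The grip is a black upright bar 46 mm long (along the tongue), 14 mm wide, from 118 to 155 mm above the table. The tongue below reaches 34 mm from the axis, 12 mm wide, 110 to 118 mm above the table; the flap's edge is 22 mm from the axis.
- collar: Loose brass ring, 36 mm across, 14 mm high, on the base board. Origin: centre of its underside. Leave alone.
- sleeve: Loose steel cylinder, 20 mm across, 45 mm high, standing on the base board. Origin: centre of its underside. Leave alone.
- jaw_block: Loose aluminium block 40 x 30 x 22 mm on the base board. Origin: centre of its underside. Leave alone.
- mug: White mug, 80 mm across, 90 mm high, on the table to the left. Origin: centre of its underside. Leave alone.
- can: Blue spray can, 60 mm across, 150 mm high, on the table to the left. Origin: centre of its underside. Leave alone.
- screwdriver: Screwdriver lying on the table to the right. Leave alone.
- wrench: Wrench lying on the table to the right. Leave alone.
- pointer_tip (a point): Tip of the red pointer, 195 mm from the hinge axis along the pointer's -x axis.

How it is judged:
By the outcome, as a careful person would: the job done as asked, in the order asked, and still so for the second after the job is handed in, while the arm keeps its last pose, push and grip.
It also fails if it takes over 48 s, if anything falls off the work surface, if the arm or the gripper's body presses on something with over 40 N, if the wrist force passes 120 N, or if a joint passes its speed limit or range.

## Working session

There is one attempt and no reset: what is moved stays moved. The work goes in short steps, Python scripts to look and compute and a shell command to move; the robot and the scene stay as the last step left them, time stands still between calls to the robot, and variables do not carry over. Pictures are saved under pics/ and viewed, at most 12 in all, crops included, and the job is handed in when it is done.

```bash
mkdir -p pics; python3 - <<'E'
from cell import r
import cv2
s=r.read_state();print(s['clock'],s['tool_pos'],s['eef_rot'],s['grip_width'],r.pinch_z)
for c in ['scene','top']:
    im=r.camera(c);cv2.imwrite(f'pics/{c}0.png',im[:,:,::-1])
    for q in ['machine','flap','flap_handle','pointer','knob','knob_grip','pointer_tip','can','mug']:
        d=r.spot_in(c,q)
        print(c,q,[([round(v) for v in e['point']],round(e['confidence'],2)) for e in d[:2]])
    i=r.camera_info(c);print(i['K'].tolist(),i['rvec'],i['tvec'])
E
```

```text
0.0 [ 0.12808638 -0.56002854  0.21311998] [ 9.93688433e-01  1.12171799e-01 -7.91348168e-05 -8.82922616e-04] 0.09118314215435552 0.0188
scene machine [([334, 212], 0.57)]
scene flap [([349, 187], 0.93)]
scene flap_handle [([344, 190], 0.81), ([309, 186], 0.74)]
scene pointer [([356, 147], 0.44)]
scene knob [([305, 188], 0.79)]
scene knob_grip [([308, 186], 0.64), ([259, 323], 0.62)]
scene pointer_tip [([371, 161], 0.67)]
scene can [([350, 136], 0.63), ([405, 164], 0.59)]
scene mug [([354, 146], 0.7)]
[[450.3235292660106, 0.0, 325.7721454547584], [0.0, 450.3235292660106, 199.3094683697065], [0.0, 0.0, 1.0]] [ 2.14090205  0.67095982 -0.30808218] [-0.44159175 -0.10610821  1.75830526]
top machine [([305, 212], 0.8)]
top flap [([288, 203], 0.68)]
top flap_handle [([286, 205], 0.64)]
top pointer [([248, 210], 0.5), ([290, 204], 0.16)]
top knob [([316, 224], 0.44)]
top knob_grip [([313, 226], 0.61), ([306, 214], 0.58)]
top pointer_tip [([246, 205], 0.63)]
top can [([203, 184], 0.88)]
top mug [([187, 263], 0.76)]
[[463.1008826177578, 0.0, 321.28180642266204], [0.0, 463.1008826177578, 203.66632603182572], [0.0, 0.0, 1.0]] [ 2.09476274 -2.15241431  0.20037956] [-0.00664975  0.55839614  1.55960556]
```

View pics/scene0.png

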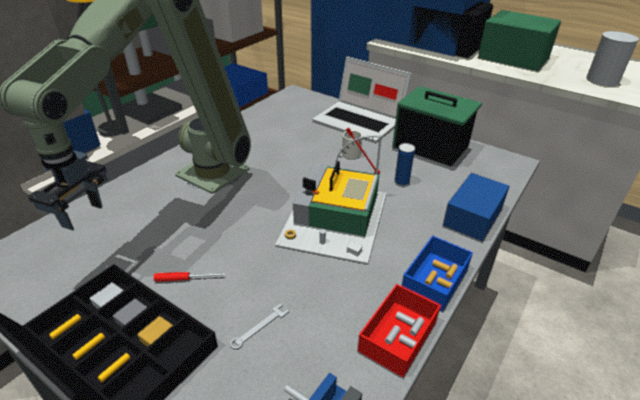

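View pics/top0.png

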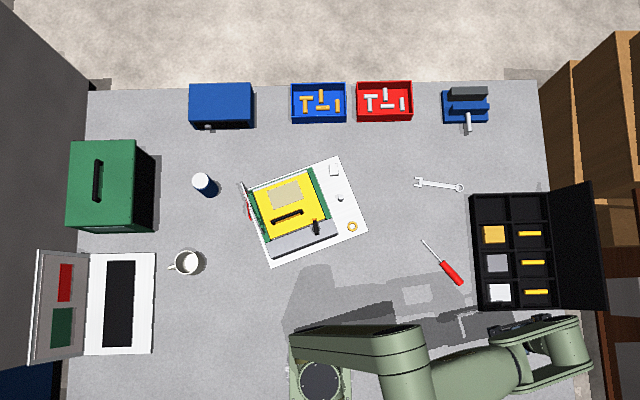

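The scene view shows the machine in the middle, with its knob at about (308,186), handle at (335,175) and the red pointer running from (377,172) to (348,130). In the top view the base board corners are at about (272,268), (368,233) and (340,155), so the machine is yawed about +0.3 rad. I'll fit its pose next.

```bash
cat > h.py <<'E'
import numpy as np, cv2
from scipy.optimize import least_squares
def proj(i,P):
    return cv2.projectPoints(np.array(P,float).reshape(-1,3),np.array(i['rvec'],float),np.array(i['tvec'],float),np.array(i['K']),None)[0].reshape(-1,2)
def M(p,P):
    x,y,a=p;P=np.array(P,float).reshape(-1,3)/1000
    return np.c_[x+np.cos(a)*P[:,0]-np.sin(a)*P[:,1],y+np.sin(a)*P[:,0]+np.cos(a)*P[:,1],P[:,2]]
def fit(obs,p0=(0.55,0.05,0.3)):  # obs: list of (info, machine pts mm, pixels)
    f=lambda p:np.concatenate([(proj(i,M(p,P))-np.array(px)).ravel() for i,P,px in obs])
    s=least_squares(f,p0,loss='soft_l1');return s.x,f(s.x)
def flap(a,P):  # flap-frame mm -> machine mm
    P=np.array(P,float).reshape(-1,3);c,s=np.cos(a),np.sin(a)
    return np.c_[110+c*P[:,0]+s*P[:,2],P[:,1],104-s*P[:,0]+c*P[:,2]]
E
python3 - <<'E'
from cell import r
from h import *
i=r.camera_info('top');j=r.camera_info('scene')
ob=[(i,[[-150,140,12],[-150,-230,12],[150,-230,12],[-20,20,108+46],[-87,-55,150]],[[272,268],[368,233],[340,155],[287,215],[316,226]])]
p,e=fit(ob);print(p,e.reshape(-1,2).round(1))
print('knob',M(p,[-87,-55,142]),'handle',M(p,flap(0,[-130,20,50])))
tip=lambda a:M(p,[110-195*np.cos(a),124,104+195*np.sin(a)])
for a in (.55,.7,.85,1.0): print(a,proj(i,tip(a)),proj(j,tip(a)))
print('hinge',proj(j,M(p,[110,124,104])), 'knob scene',proj(j,M(p,[-87,-55,142])))
w=r.camera_info('wrist');R=cv2.Rodrigues(np.array(w['rvec']))[0];print('wristcam pos',-R.T@w['tvec'],'axis',R[2],'up',-R[1],w['K'][0][0])
E
```

```text
[0.52952327 0.07712444 0.31748818] [[-2.2 -0.1]
 [ 1.2 -0.9]
 [-0.1  0.1]
 [ 0.3  0. ]
 [-0.   0.7]]
knob [[ 0.46404128 -0.00228657  0.142     ]] handle [[0.5042792  0.08988127 0.154     ]]
0.55 [[258.13817527 234.3453962 ]] [[332.43587333 140.8800874 ]]
0.7 [[255.33718301 228.17971269]] [[337.43282085 135.61283272]]
0.85 [[252.24735453 220.94093047]] [[343.47403011 131.10849189]]
1.0 [[248.95238906 212.81074222]] [[350.44227781 127.50628856]]
hinge [[377.18844273 173.43799851]] knob scene [[308.18025384 183.03548498]]
wristcam pos [ 0.21068878 -0.54140941  0.38501705] axis [-0.29014811 -0.06635767 -0.95467834] up [ 0.93063568  0.21290367 -0.29763949] 348.8608433230051
```

```bash
python3 -m pendant '[[0,[15,25,15],0],[0,[35,65,35],0],[0,[55,105,50],0],[0,[75,145,65],0],[0,[95,185,75],0],[0,[115,225,85],0],[0,[135,265,90],0],[0,[155,305,95],0]]'; python3 -m pendant '[[0,[20,40,0],0],[0,[40,80,0],0],[0,[60,120,0],0],[0,[80,160,0],0],[0,[100,195,0],0],[0,[115,205,0],0],[0,[115,205,0],0],[0,[115,205,0],0]]'
```

```text
clock: 1.8
tool_pos: [0.2836, -0.2539, 0.3096]
eef_rot: [0.994, 0.112, 0.001, 0.001]
contact_force: [1.1, -0.1, 0.0]
grip_width: 0.0912
grasp_force: 0.0
clock: 2.6
tool_pos: [0.3979, -0.0506, 0.3089]
eef_rot: [0.994, 0.113, -0.0, 0.0]
contact_force: [0.8, 0.4, -1.1]
grip_width: 0.0913
grasp_force: 0.0
```

```bash
python3 - <<'E'
from cell import r
from h import *
import json
s=r.read_state();print(s['clock'],s['tool_pos'],s['eef_rot'])
w=r.camera_info('wrist');im=r.camera('wrist');cv2.imwrite('pics/w1.png',im[:,:,::-1])
json.dump({k:np.array(v).tolist() for k,v in w.items()},open('w1.json','w'))
for q in ['knob_grip','knob','flap_handle','pointer','pointer_tip','collar','sleeve','jaw_block']:
    print(q,[([round(v) for v in e['point']],round(e['confidence'],2)) for e in r.spot_in('wrist',q)[:2]])
p=(.5295,.0771,.3175)
print(proj(w,M(p,[[-87,-55,142],[-87,-55,155],[-20,20,154],[-150,140,12],[-150,-230,12],[110,124,104]])).round())
E
```

```text
2.6 [ 0.39786292 -0.05061247  0.30885367] [ 9.93646827e-01  1.12542221e-01 -4.46202459e-04  1.82580205e-04]
knob_grip [([282, 94], 0.77)]
knob [([283, 94], 0.91)]
flap_handle [([210, 40], 0.65)]
pointer []
pointer_tip []
collar [([390, 114], 0.95)]
sleeve [([387, 11], 0.86)]
jaw_block []
[[ 283.  101.]
 [ 282.  102.]
 [ 185.   28.]
 [ 155.  160.]
 [ 429.  135.]
 [  59. -112.]]
```

View pics/w1.png

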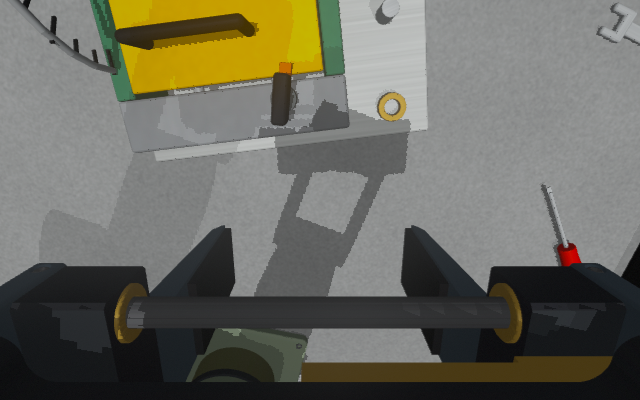

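The wrist view shows the knob bar from about (287,72) down to (281,125), with the orange tongue at (285,68) over the flap edge. The board's front corners are at (155,160) and (427,130), and the housing's front corners at (134,153) and (349,126). I'll refit with these points and estimate the knob angle.

```bash
python3 - <<'E'
from cell import r
from h import *
import json
w={k:np.array(v) for k,v in json.load(open('w1.json')).items()}
i=r.camera_info('top')
ob=[(i,[[-150,140,12],[-150,-230,12],[150,-230,12],[-20,20,154]],[[272,268],[368,233],[340,155],[287,215]]),
(w,[[-120,120,100],[-120,-120,100],[-150,140,12],[-150,-230,12],[-87,-55,142]],[[134,153],[349,126],[155,160],[427,130],[283,96]])]
p,e=fit(ob);print(p.round(4),e.reshape(-1,2).round(1))
im=cv2.imread('pics/w1.png');
for th in (0,.1,.2,.3):
    c,s=np.cos(th),np.sin(th)
    print(th,proj(w,M(p,[[-87+23*c,-55-23*s,155],[-87-23*c,-55+23*s,155],[-87-23*c,-55+23*s,118],[-87+34*c,-55-34*s,118]])).round().tolist())
print('knob',M(p,[-87,-55,142]),'handle',M(p,[-20,20,154]))
cv2.imwrite('pics/w1c.png',cv2.resize(im[40:170,220:370],None,fx=5,fy=4.5,interpolation=cv2.INTER_CUBIC))
E
```

```text
[0.5294 0.079  0.3304] [[-2.1  0.2]
 [ 0.9 -1.8]
 [-1.4 -0.4]
 [-0.2  0.1]
 [-3.1 -5.4]
 [ 1.6 -1.8]
 [ 0.4  0.9]
 [ 2.1  2.1]
 [-0.7  3.8]]
0 [[277.0, 73.0], [284.0, 126.0], [288.0, 123.0], [280.0, 63.0]]
0.1 [[280.0, 73.0], [282.0, 126.0], [285.0, 123.0], [283.0, 63.0]]
0.2 [[283.0, 73.0], [279.0, 126.0], [283.0, 123.0], [287.0, 63.0]]
0.3 [[285.0, 73.0], [277.0, 126.0], [281.0, 122.0], [290.0, 63.0]]
knob [[ 0.46495964 -0.00123551  0.142     ]] handle [[0.50400682 0.09144306 0.154     ]]
```

View pics/w1c.png

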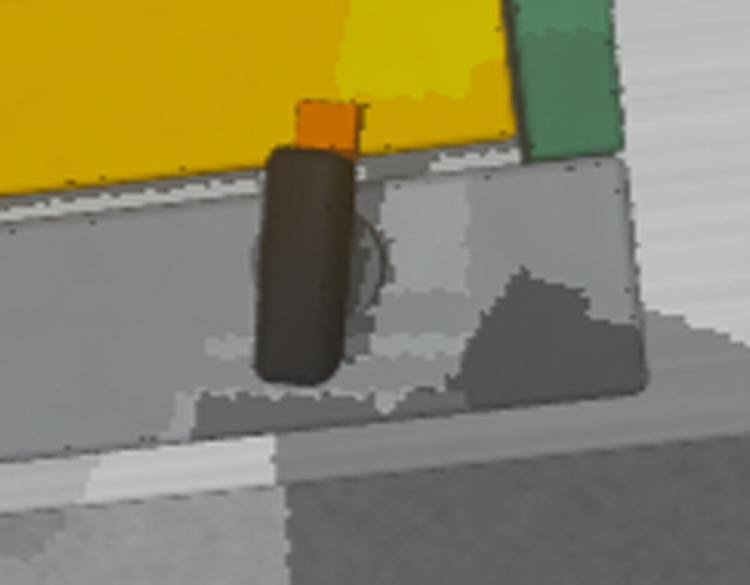

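The crop puts the bar ends at about (282,73) and (279,124) and the tongue tip at (286,62), so the knob angle is about 0.18 rad. The projections agree to within a pixel. I'll go above the knob and then down.

```bash
python3 -m pendant '[[0,[33,25,0],-0.04],[0,[67,49,-20],-0.075],[0,[67,49,-60],-0.075],[0,[67,49,-100],-0.075],[0,[67,49,-125],-0.075],[0,[67,49,-125],-0.075]]'; python3 - <<'E'
from cell import r
from h import *
s=r.read_state();print(s['tool_pos'],s['contact_force'])
w=r.camera_info('wrist');im=r.camera('wrist');cv2.imwrite('pics/w2.png',im[:,:,::-1])
print([(e['point'],e['confidence']) for e in r.spot_in('wrist','knob_grip')[:2]])
p=(.5294,.079,.3304);c,q=np.cos(.18),np.sin(.18)
print(proj(w,M(p,[[-87+23*c,-55-23*q,155],[-87-23*c,-55+23*q,155],[-87,-55,142]])).round())
E
```

```text
clock: 3.65
tool_pos: [0.4625, -0.0015, 0.1807]
eef_rot: [0.997, 0.075, -0.004, -0.0]
contact_force: [-0.6, -0.5, -0.4]
grip_width: 0.0915
grasp_force: 0.0
[ 0.46251113 -0.00150451  0.18067046] [-0.61695174 -0.48402309 -0.40940782]
[([315.4, 210.3], 0.9)]
[[318. 196.]
 [318. 266.]
 [318. 224.]]
```

View pics/w2.png

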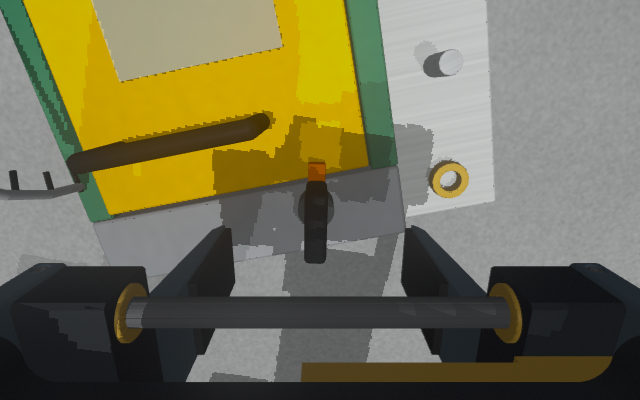

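The knob bar stands upright in the picture, (317,180) to (315,263), and is centred between the fingers, within 2 mm of the prediction. I'll go down, close, and then turn about -1.25 rad.

```bash
python3 -m pendant '[[0,[2,0,-30],0],[0,[2,0,-57],0],[0.6,[2,0,-57],0],[1,[2,0,-57],0],[1,[2,0,-57],0],[1,[2,0,-57],0],[1,[2,0,-57],0],[1,[2,0,-57],0]]' 15
```

```text
clock: 4.55
tool_pos: [0.4675, -0.0015, 0.1276]
eef_rot: [0.997, 0.075, 0.001, 0.0]
contact_force: [-0.6, 0.2, 0.7]
grip_width: 0.0459
grasp_force: 0.0
```

```bash
python3 -m pendant '[[1,[-2,0,-3],0],[1,[-2,0,-3],0],[1,[-2,0,-3],0],[1,[-2,0,-3],0],[1,[-2,0,-3],0],[1,[-2,0,-3],0]]' 15
```

```text
clock: 5.15
tool_pos: [0.4646, 0.0001, 0.1238]
eef_rot: [0.997, 0.074, -0.001, -0.002]
contact_force: [-0.7, 6.2, 0.2]
grip_width: 0.0136
grasp_force: 15.0
```

```bash
python3 -m pendant '[[1,[0,2,0],-0.1],[1,[0,2,0],-0.2],[1,[0,2,0],-0.3],[1,[0,2,0],-0.4],[1,[0,2,0],-0.5],[1,[0,2,0],-0.6],[1,[0,2,0],-0.65],[1,[0,2,0],-0.65]]'
```

```text
clock: 5.95
tool_pos: [0.4647, 0.0008, 0.1239]
eef_rot: [0.969, -0.248, -0.001, -0.0]
contact_force: [-1.3, 1.5, 1.2]
grip_width: 0.014
grasp_force: 15.0
```

```bash
python3 -m pendant '[[1,[0,0,0],-0.1],[1,[0,0,0],-0.2],[1,[0,0,0],-0.3],[1,[0,0,0],-0.4],[1,[0,0,0],-0.5],[1,[0,0,0],-0.6],[1,[0,0,0],-0.67],[1,[0,0,0],-0.67]]'; python3 -c "
from cell import r
s=r.read_state();print(s['ft_torque'],s['eef_rot'])"
```

```text
clock: 6.75
tool_pos: [0.4729, -0.0215, 0.1247]
eef_rot: [0.84, -0.541, -0.002, -0.034]
contact_force: [23.6, 22.5, -5.9]
grip_width: 0.0155
grasp_force: 14.4
[ 3.74797623 -3.72878606 -0.45509068] [ 0.84038445 -0.54093621 -0.00178709 -0.03374597]
```

```bash
python3 - <<'E'
from cell import r
from h import *
s=r.read_state();print(np.round(s['joint_positions'],2),np.round(s['joint_torque'],1),np.round(s['qd'],2),s['contact_force'])
im=r.camera('scene')
j=r.camera_info('scene');print(proj(j,[[s['tool_pos'][k] for k in range(3)]]))
a=cv2.resize(im[60:240,200:440,::-1],None,fx=3,fy=3,interpolation=cv2.INTER_CUBIC)
cv2.imwrite('pics/s3.png',a)
s=r.read_state();print(s['tool_pos'],s['contact_force'])
E
```

```text
[-0.11  0.23  1.94  0.08  0.94  2.56] [-11.7 -36.4 -10.3  -6.4   5.9  -0.3] [ 0.02  0.01 -0.01 -0.02 -0.01  0.  ] [23.57166181 22.45652102 -5.89147526]
[[306.94664364 191.10247704]]
[ 0.47302073 -0.02142767  0.12466843] [21.73289407 20.73930868 -4.96834151]
```

View pics/s3.png

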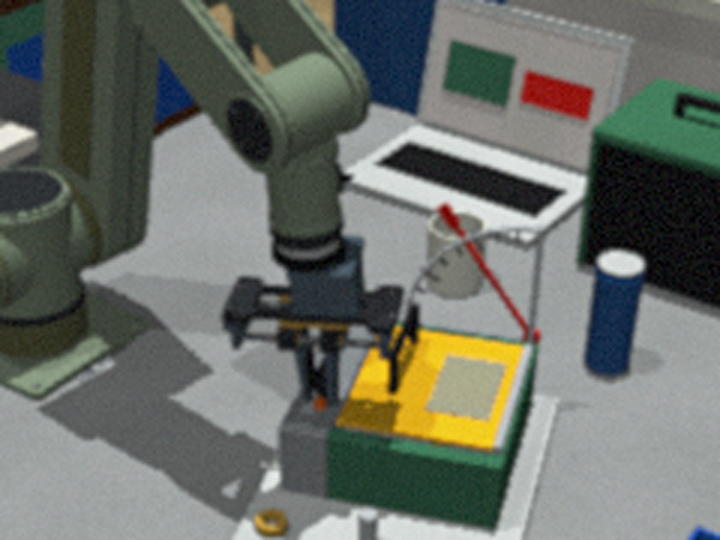

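The picture shows the gripper shifted along the knob bar. Joint 6 has reached its limit of 2.56, so the tool slid about 22 mm along the bar, with the knob at about 1.48 rad. The pointer tip, at crop (443,210), is where it was. I'll open the gripper here, since any leftover push turns the knob further clockwise, and then rise.

```bash
python3 -m pendant '[[0.7,[0,0,0],0],[0.4,[0,0,0],0],[0.2,[0,0,0],0],[0,[0,0,0],0]]'; python3 -m pendant '[[0,[0,0,20],0],[0,[0,0,50],0.05],[0,[0,0,90],0.1],[0,[0,0,130],0.2],[0,[0,0,170],0.3],[0,[0,0,180],0.4],[0,[0,0,180],0.5],[0,[0,0,180],0.6]]'; python3 - <<'E'
from cell import r
from h import *
s=r.read_state();print(np.round(s['joint_positions'],2),s['tool_pos'])
w=r.camera_info('wrist');im=r.camera('wrist');cv2.imwrite('pics/w4.png',im[:,:,::-1])
p=(.5294,.079,.3304)
for th in (1.2,1.3,1.4,1.5,1.6):
    c,q=np.cos(th),np.sin(th)
    print(th,proj(w,M(p,[[-87+34*c,-55-34*q,118],[-87+23*c,-55-23*q,155],[-87-23*c,-55+23*q,155]])).round().tolist())
E
```

```text
clock: 7.2
tool_pos: [0.4617, -0.0257, 0.1218]
eef_rot: [0.843, -0.537, -0.009, -0.022]
contact_force: [-0.1, -0.6, -0.2]
grip_width: 0.0449
grasp_force: 0.0
clock: 8.0
tool_pos: [0.4611, -0.026, 0.3017]
eef_rot: [0.965, -0.262, -0.016, -0.018]
contact_force: [0.2, -0.1, 0.5]
grip_width: 0.0912
grasp_force: 0.0
[-0.11  0.11  1.63  0.04  1.44  1.99] [ 0.46105977 -0.02602113  0.30170897]
1.2 [[311.0, 147.0], [305.0, 166.0], [290.0, 209.0]]
1.3 [[314.0, 148.0], [307.0, 167.0], [288.0, 208.0]]
1.4 [[317.0, 150.0], [309.0, 168.0], [285.0, 207.0]]
1.5 [[319.0, 151.0], [312.0, 169.0], [283.0, 206.0]]
1.6 [[322.0, 154.0], [313.0, 171.0], [282.0, 205.0]]
```

View pics/w4.png

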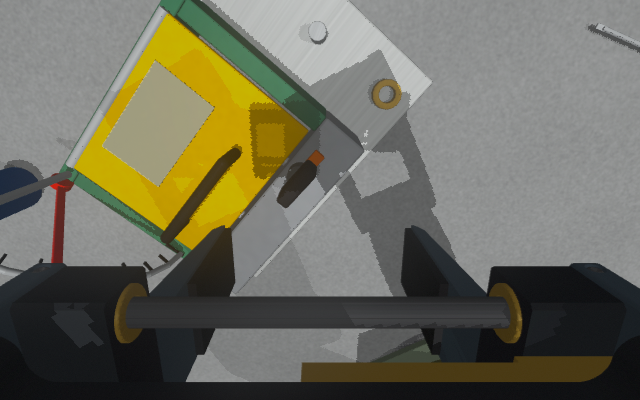

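The picture shows the tongue tip at (317,157) and the bar from (313,165) to (284,204), off the flap and parallel to its edge, so the knob is at about 1.5 rad and open. The handle runs from (240,150) to (168,240). Next I'll turn to yaw 1.90, which joint 6 can reach, and move over the handle.

```bash
python3 -m pendant '[[0,[6,13,0],0.14],[0,[12,26,0],0.28],[0,[18,39,0],0.42],[0,[24,52,0],0.56],[0,[30,65,0],0.7],[0,[36,78,0],0.84],[0,[42,91,0],0.98],[0,[48,103,0],1.12]]';  python3 -m pendant '[[0,[0,0,0],0.14],[0,[0,0,0],0.28],[0,[0,0,0],0.42],[0,[0,0,0],0.56],[0,[0,0,0],0.7],[0,[0,0,0],0.84],[0,[0,0,0],0.98],[0,[0,0,0],1.12]]'; python3 -m pendant '[[0,[0,0,-30],0.1],[0,[0,0,-60],0.19],[0,[0,0,-80],0.19],[0,[0,0,-80],0.19]]'; python3 - <<'E'
from cell import r
from h import *
s=r.read_state();print(np.round(s['joint_positions'],2),s['tool_pos'],s['eef_rot'])
w=r.camera_info('wrist');im=r.camera('wrist');cv2.imwrite('pics/w5.png',im[:,:,::-1])
p=(.5294,.079,.3304)
print([(e['point'],e['confidence']) for e in r.spot_in('wrist','flap_handle')[:2]])
print(proj(w,M(p,[[-20,-24,160],[-20,5,154],[-20,20,154],[-20,64,160]])).round().tolist())
for a in (.85,.9,.95,1.0):print(a,proj(w,M(p,[110-195*np.cos(a),124,104+195*np.sin(a)])).round().tolist())
print([(e['point'],e['confidence']) for e in r.spot_in('wrist','pointer_tip')[:2]])
E
```

```text
clock: 8.85
tool_pos: [0.5093, 0.0776, 0.301]
eef_rot: [0.957, 0.29, -0.024, -0.007]
contact_force: [0.6, -0.8, -0.2]
grip_width: 0.0909
grasp_force: 0.0
clock: 9.65
tool_pos: [0.5091, 0.0769, 0.301]
eef_rot: [0.656, 0.754, -0.024, 0.006]
contact_force: [0.6, -0.2, -0.3]
grip_width: 0.0911
grasp_force: 0.0
clock: 10.05
tool_pos: [0.5071, 0.0767, 0.2184]
eef_rot: [0.584, 0.811, -0.026, 0.006]
contact_force: [-0.5, 0.7, 0.8]
grip_width: 0.0912
grasp_force: 0.0
[ 0.16  0.23  1.68 -0.05  1.26 -0.15] [0.50710174 0.07672558 0.21838271] [ 0.58411185  0.81124732 -0.02568065  0.00562477]
[([373.3, 167.8], 0.71)]
[[323.0, 252.0], [323.0, 212.0], [323.0, 192.0], [323.0, 130.0]]
0.85 [[321.0, -10.0]]
0.9 [[344.0, -14.0]]
0.95 [[370.0, -20.0]]
1.0 [[400.0, -25.0]]
[([453.8, 9.2], 0.59)]
```

View pics/w5.png

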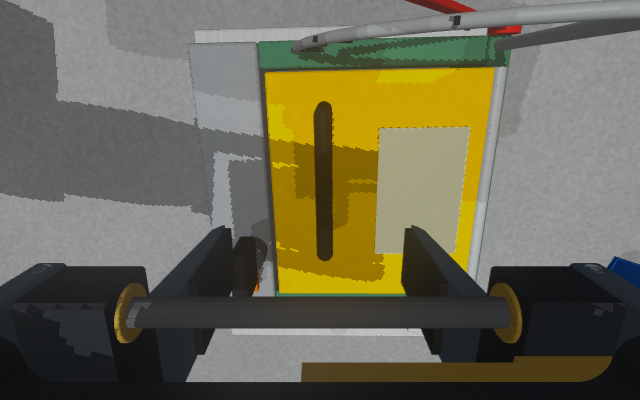

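The handle bar is at column 323, from row 102 to 262, exactly where predicted and between the fingers. The red pointer passes at the top edge, (405,0) to (520,30). I'll go down and grip.

```bash
python3 -m pendant '[[0,[2,0,-35],0],[0,[2,0,-65],0],[0,[2,0,-83],0],[0.7,[2,0,-83],0],[1,[2,0,-83],0],[1,[2,0,-83],0],[1,[2,0,-83],0],[1,[2,0,-83],0]]' 20;  python3 -m pendant '[[1,[0,0,0],0],[1,[0,0,0],0],[1,[0,0,0],0],[1,[0,0,0],0],[1,[0,0,0],0]]'; python3 - <<'E'
import numpy as np
R=np.hypot(130,50);b=np.arctan2(50,130)
for a in np.arange(0,1.01,.1):
    f=lambda a:np.array([110-R*np.cos(a+b),104+R*np.sin(a+b)])
    d=f(a)-f(0);print(round(a,2),(d[0]*np.array([np.cos(.3304),np.sin(.3304)])).round(1),d[1].round(1))
E
```

```text
clock: 11.0
tool_pos: [0.5122, 0.0775, 0.1397]
eef_rot: [0.584, 0.812, -0.022, 0.009]
contact_force: [-0.4, -0.5, 0.1]
grip_width: 0.0538
grasp_force: 0.0
clock: 11.5
tool_pos: [0.51, 0.0769, 0.1385]
eef_rot: [0.584, 0.812, -0.024, 0.007]
contact_force: [-7.9, -3.7, 5.7]
grip_width: 0.0139
grasp_force: 4.0
0.0 [0. 0.] 0.0
0.1 [5.3 1.8] 12.7
0.2 [11.8  4.1] 24.8
0.3 [19.5  6.7] 36.2
0.4 [28.1  9.6] 46.7
0.5 [37.7 12.9] 56.2
0.6 [48.2 16.5] 64.7
0.7 [59.4 20.4] 72.0
0.8 [71.2 24.4] 78.1
0.9 [83.6 28.7] 82.9
1.0 [96.3 33. ] 86.4
```

```bash
python3 -m pendant '[[1,[-2,0,0],0],[1,[-2,0,0],0],[1,[-2,0,0],0],[1,[-2,0,0],0]]';  python3 -c "
from cell import r
s=r.read_state();print(s['contact_force'],s['tool_pos'])"
```

```text
clock: 11.9
tool_pos: [0.509, 0.0766, 0.1385]
eef_rot: [0.583, 0.812, -0.024, 0.008]
contact_force: [-1.6, -6.4, 0.3]
grip_width: 0.0115
grasp_force: 20.0
[-1.5723811  -6.41203957  0.34891196] [0.50900456 0.07663235 0.13848438]
```

```bash
python3 -m pendant '[[1,[2,1,6],0],[1,[5,2,13],0],[1,[8,3,19],0],[1,[12,4,25],0],[1,[16,5,31],0],[1,[20,7,36],0],[1,[24,8,42],0],[1,[28,10,47],0]]'; python3 -c "
from cell import r
s=r.read_state();print(s['contact_force'],s['tool_pos'])"
```

```text
clock: 12.7
tool_pos: [0.5351, 0.086, 0.1851]
eef_rot: [0.584, 0.812, -0.026, 0.007]
contact_force: [-5.2, -7.4, 0.4]
grip_width: 0.0117
grasp_force: 20.0
[-5.23929346 -7.38270199  0.38357587] [0.53508471 0.0859652  0.18507064]
```

```bash
python3 -m pendant '[[1,[5,2,5],0],[1,[10,3,10],0],[1,[15,5,14],0],[1,[20,7,18],0],[1,[25,9,22],0],[1,[31,11,25],0],[1,[37,13,28],0],[1,[43,15,31],0]]'; python3 - <<'E'
from cell import r
from h import *
s=r.read_state();print(s['contact_force'],s['tool_pos'])
for c in('scene','top','wrist'):
    im=r.camera(c);cv2.imwrite(f'pics/{c}6.png',im[:,:,::-1])
    m=((im[:,:,0]>130)&(im[:,:,1]<60)&(im[:,:,2]<60)).astype(np.uint8)
    n,l,st,ce=cv2.connectedComponentsWithStats(m)
    print(c,[(st[k].tolist()) for k in range(1,n) if st[k,4]>15])
a=cv2.imread('pics/scene6.png')[80:230,270:470];cv2.imwrite('pics/s6c.png',cv2.resize(a,None,fx=4,fy=4,interpolation=cv2.INTER_CUBIC))
E
```

```text
clock: 13.5
tool_pos: [0.5791, 0.1016, 0.2186]
eef_rot: [0.584, 0.812, -0.024, 0.008]
contact_force: [-5.9, -4.4, 8.8]
grip_width: 0.0113
grasp_force: 20.0
[-5.86825015 -4.42592236  8.84808631] [0.5790518  0.10161176 0.21862172]
scene [[377, 85, 20, 14, 193], [154, 273, 35, 7, 215], [360, 285, 81, 77, 1746]]
top [[356, 81, 57, 35, 1034], [440, 261, 23, 25, 153]]
wrist [[221, 0, 92, 12, 493], [367, 24, 42, 12, 267]]
```

View pics/s6c.png

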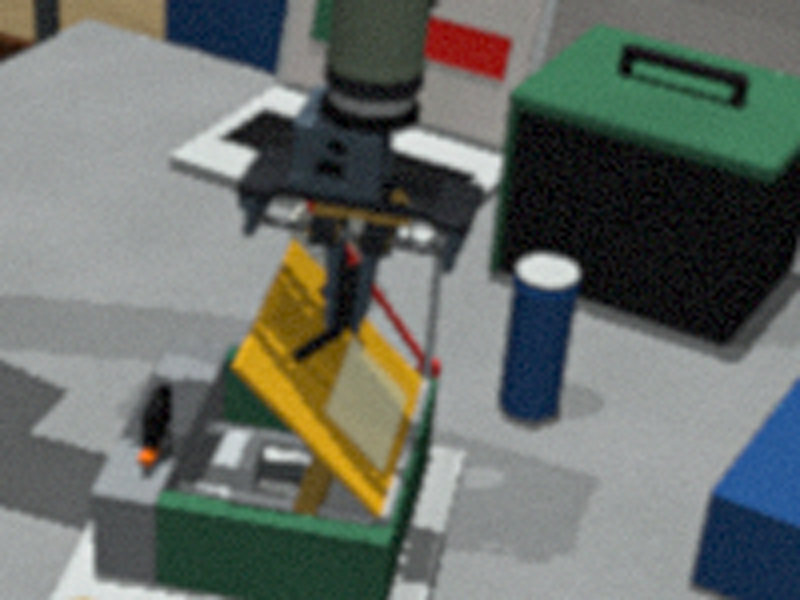

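The crop shows the flap lifted to about 0.8 rad, with front corners near (232,368) and (297,240). The tongue is still clear at (148,457), and the red pointer runs from (430,365) to (347,250), partly behind the gripper. Next I'll measure the pointer angle from the unobstructed first images and the flap angle from the current ones.

```bash
cat > ang.py <<'E'
from cell import r
from h import *
p=(.5294,.079,.3304)
j=r.camera_info('scene')
def red(im,box):
    x0,y0,x1,y1=box;a=im[y0:y1,x0:x1].astype(int);m=(a[:,:,2]>a[:,:,1]+50)&(a[:,:,2]>a[:,:,0]+50)&(a[:,:,1]<110)
    v,u=np.nonzero(m);return np.c_[u+x0,v+y0].astype(float)
P=lambda a,dx=0:proj(j,M(p,flap(a,[[0,124,0],[-195,124,0]])))
def ptr(f,box):
    q=red(cv2.imread(f),box);vx,vy,x0,y0=cv2.fitLine(q.astype(np.float32),cv2.DIST_HUBER,0,.01,.01).ravel()
    t=np.arange(.5,1.1,.005);d=[P(a)[1]-P(a)[0] for a in t]
    k=[abs(np.arctan(vy/vx)-np.arctan(e[1]/e[0])) for e in d];a=t[np.argmin(k)]
    tip=q[q[:,1].argmin()]
    print(f,len(q),'dir angle',a,'tip px',tip,'bottom',q[q[:,1].argmax()],'model',P(a).round(1).tolist())
    for a in (.85,.9,.95,1.):print(a,P(a)[1].round(1))
ptr('pics/scene0.png',(340,122,385,182))
E
python3 ang.py; python3 - <<'E'
from h import *
from cell import r
p=(.5294,.079,.3304);j=r.camera_info('scene')
for a in (.75,.8,.85): print(a,proj(j,M(p,flap(a,[[-175,98,4],[-175,-98,4],[0,-98,4]]))).round(1).tolist())
# yellow hull in scene6
im=cv2.cvtColor(cv2.imread('pics/scene6.png'),cv2.COLOR_BGR2HSV)
m=cv2.inRange(im,(18,150,80),(32,255,255));m[:130]=0;m[215:]=0;m[:,:320]=0;m[:,380:]=0
c=max(cv2.findContours(m,0,2)[0],key=cv2.contourArea);print(cv2.approxPolyDP(cv2.convexHull(c),2,True).reshape(-1,2).tolist())
w=r.camera_info('wrist')
for a in (.75,.8,.85): print('wrist',a,proj(w,M(p,flap(a,[[-175,98,4],[-175,-98,4],[-175,98,-4]]))).round(1).tolist())
for a in (.85,.9,.95,1.): print('wrist ptr',a,proj(w,M(p,flap(a,[[0,124,0],[-195,124,0]]))).round(1).tolist())
E
```

```text
pics/scene0.png 117 dir angle 0.9200000000000004 tip px [347. 128.] bottom [378. 173.] model [[377.0, 172.9], [346.4, 129.0]]
0.85 [343.3 130.8]
0.9 [345.5 129.5]
0.95 [347.8 128.3]
1.0 [350.2 127.2]
0.75 [[342.1, 141.0], [326.8, 172.2], [365.4, 210.3]]
0.8 [[344.0, 139.7], [328.8, 170.9], [365.4, 210.4]]
0.85 [[346.0, 138.4], [331.0, 169.6], [365.5, 210.4]]
[[343, 141], [374, 173], [364, 208], [345, 207], [328, 172]]
wrist 0.75 [[154.2, 74.3], [205.6, 406.9], [148.4, 74.4]]
wrist 0.8 [[162.1, 74.2], [212.5, 416.1], [154.8, 74.3]]
wrist 0.85 [[171.7, 74.0], [220.5, 425.3], [162.8, 74.2]]
wrist ptr 0.85 [[395.5, 35.6], [99.5, -5.4]]
wrist ptr 0.9 [[395.5, 35.6], [110.1, -9.8]]
wrist ptr 0.95 [[395.5, 35.6], [123.5, -14.4]]
wrist ptr 1.0 [[395.5, 35.6], [140.1, -19.2]]
```

View pics/wrist6.png

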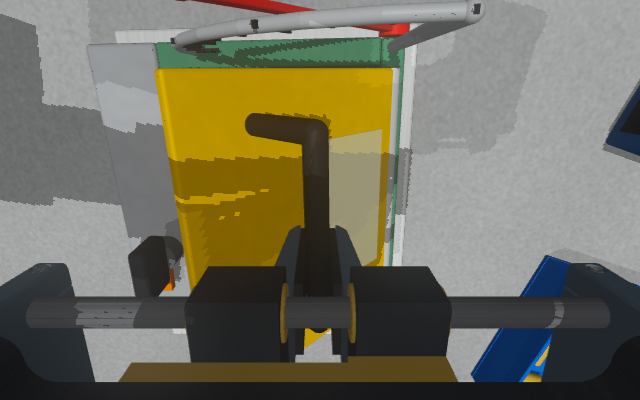

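In the wrist picture the flap's front-left corner is at (157,69), which gives a flap angle of about 0.775, and the scene hull agrees. The pointer runs from (180,0) to (400,30), and its slope there is a sensitive angle measure.

```bash
python3 - <<'E'
from cell import r
from h import *
p=(.5294,.079,.3304);w=r.camera_info('wrist')
im=cv2.imread('pics/wrist6.png').astype(int)
m=(im[:,:,2]>im[:,:,1]+60)&(im[:,:,2]>im[:,:,0]+60)
m[40:]=0
u=[];v=[]
for c in range(240,375):
    k=np.nonzero(m[:,c])[0]
    if len(k) and k[0]>0: u.append(c);v.append(k[0]-.5)
f=np.polyfit(u,v,1);f=np.polyfit(*[np.array(z)[abs(np.polyval(f,u)-v)<1] for z in(u,v)],1)
print(len(u),'upper edge',f[0].round(4),[np.polyval(f,c).round(1) for c in(240,300,370)])
for a in np.arange(.84,1.01,.02):
  o=[]
  for z in (4,-4):
    q=proj(w,M(p,flap(a,[[-20,126,z],[-130,126,z]])));s=(q[1]-q[0])[1]/(q[1]-q[0])[0]
    o+= [s.round(4),(q[0][1]+s*(300-q[0][0])).round(1)]
  print(a.round(2),o)
# flap left-front edge / front line
h=cv2.cvtColor(cv2.imread('pics/wrist6.png'),cv2.COLOR_BGR2HSV);y=cv2.inRange(h,(18,120,60),(34,255,255))
for row in (80,110,140,170,190):print(row,np.nonzero(y[row])[0][:1],[ (lambda q:(q[0][0]+(row-q[0][1])*(q[1]-q[0])[0]/(q[1]-q[0])[1]).round(1))(proj(w,M(p,flap(a,[[-175,98,t],[-175,20,t]])))) for a in(.75,.8,.85) for t in(4,-4)])
E
```

```text
55 upper edge 0.2473 [np.float64(-8.2), np.float64(6.6), np.float64(23.9)]
0.84 [np.float64(0.15), np.float64(17.0), np.float64(0.1416), np.float64(20.2)]
0.86 [np.float64(0.1586), np.float64(16.2), np.float64(0.1494), np.float64(19.4)]
0.88 [np.float64(0.1678), np.float64(15.2), np.float64(0.1577), np.float64(18.7)]
0.9 [np.float64(0.1777), np.float64(14.2), np.float64(0.1666), np.float64(17.9)]
0.92 [np.float64(0.1884), np.float64(13.2), np.float64(0.1762), np.float64(17.0)]
0.94 [np.float64(0.1999), np.float64(12.0), np.float64(0.1866), np.float64(16.1)]
0.96 [np.float64(0.2126), np.float64(10.7), np.float64(0.1978), np.float64(15.0)]
0.98 [np.float64(0.2264), np.float64(9.3), np.float64(0.21), np.float64(13.9)]
1.0 [np.float64(0.2416), np.float64(7.8), np.float64(0.2234), np.float64(12.7)]
80 [156] [np.float64(155.1), np.float64(149.3), np.float64(162.9), np.float64(155.7), np.float64(172.5), np.float64(163.7)]
110 [161] [np.float64(159.7), np.float64(154.1), np.float64(167.4), np.float64(160.3), np.float64(176.7), np.float64(168.1)]
140 [165] [np.float64(164.3), np.float64(158.9), np.float64(171.8), np.float64(164.9), np.float64(180.9), np.float64(172.5)]
170 [171] [np.float64(169.0), np.float64(163.7), np.float64(176.2), np.float64(169.5), np.float64(185.0), np.float64(176.9)]
190 [174] [np.float64(172.1), np.float64(166.9), np.float64(179.2), np.float64(172.6), np.float64(187.8), np.float64(179.8)]
```

```bash
python3 - <<'E'
import cv2,numpy as np
for f in('wrist6','w5'):
    im=cv2.imread(f'pics/{f}.png').astype(int)
    m=(im[:,:,2]>im[:,:,1]+60)&(im[:,:,2]>im[:,:,0]+60);m[45:]=0
    for c in range(170,530,10):
        k=np.nonzero(m[:,c])[0]
        if len(k):print(f,c,k[0],k[-1],len(k),end=' | ')
    print()
E
```

```text
wrist6 220 0 1 2 | wrist6 230 0 2 3 | wrist6 240 0 4 5 | wrist6 250 0 6 7 | wrist6 260 0 7 8 | wrist6 270 1 9 9 | wrist6 280 3 11 9 | wrist6 290 5 12 8 | wrist6 300 7 11 5 | wrist6 310 9 10 2 | wrist6 370 25 27 3 | wrist6 380 24 35 9 | wrist6 390 25 34 10 | wrist6 400 24 34 11 | 
w5 430 0 1 2 | w5 440 0 4 5 | w5 450 0 8 9 | w5 460 4 11 8 | w5 470 8 11 4 | w5 490 33 33 1 | w5 500 30 32 3 | w5 510 26 32 7 | w5 520 25 32 8 |
```

```bash
python3 -m pendant '[[1,[4,1,2],0],[1,[8,3,4],0],[1,[12,4,5],0],[1,[16,5,6],0],[1,[16,5,6],0],[1,[16,5,6],0]]'; python3 - <<'E'
from cell import r
from h import *
p=(.5294,.079,.3304);j=r.camera_info('scene');w=r.camera_info('wrist')
s=r.read_state()
for c in('scene','wrist'): cv2.imwrite(f'pics/{c}7.png',r.camera(c)[:,:,::-1])
for a in (.85,.9,.95): print(a,proj(j,M(p,flap(a,[[-175,98,4],[-175,-98,4],[0,-98,4],[0,98,4]]))).round(1).tolist())
im=cv2.cvtColor(cv2.imread('pics/scene7.png'),cv2.COLOR_BGR2HSV)
m=cv2.inRange(im,(18,150,80),(32,255,255));m[:130]=0;m[215:]=0;m[:,:320]=0;m[:,380:]=0
c=max(cv2.findContours(m,0,2)[0],key=cv2.contourArea);print(cv2.approxPolyDP(cv2.convexHull(c),1.2,True).reshape(-1,2).tolist())
h=cv2.cvtColor(cv2.imread('pics/wrist7.png'),cv2.COLOR_BGR2HSV);y=cv2.inRange(h,(18,120,60),(34,255,255))
for row in (80,110,140,170):print(row,np.nonzero(y[row])[0][:1],[ (lambda q:(q[0][0]+(row-q[0][1])*(q[1]-q[0])[0]/(q[1]-q[0])[1]).round(1))(proj(w,M(p,flap(a,[[-175,98,t],[-175,20,t]])))) for a in(.85,.9,.95) for t in(4,-4)])
a=cv2.imread('pics/scene7.png')[115:225,310:390];cv2.imwrite('pics/s7c.png',cv2.resize(a,None,fx=5.4,fy=5.4,interpolation=cv2.INTER_CUBIC))
E
```

```text
clock: 14.25
tool_pos: [0.5965, 0.1078, 0.2243]
eef_rot: [0.584, 0.812, -0.022, 0.008]
contact_force: [-5.5, -1.9, 7.1]
grip_width: 0.0118
grasp_force: 20.0
0.85 [[346.0, 138.4], [331.0, 169.6], [365.5, 210.4], [376.6, 176.4]]
0.9 [[348.1, 137.3], [333.2, 168.5], [365.5, 210.5], [376.7, 176.5]]
0.95 [[350.2, 136.3], [335.6, 167.4], [365.6, 210.5], [376.7, 176.5]]
[[348, 137], [374, 173], [370, 192], [364, 208], [344, 206], [334, 168]]
80 [144] [np.float64(137.3), np.float64(129.9), np.float64(147.0), np.float64(138.1), np.float64(158.5), np.float64(147.9)]
110 [150] [np.float64(142.4), np.float64(135.2), np.float64(151.8), np.float64(143.1), np.float64(163.0), np.float64(152.7)]
140 [155] [np.float64(147.5), np.float64(140.6), np.float64(156.7), np.float64(148.2), np.float64(167.6), np.float64(157.5)]
170 [160] [np.float64(152.6), np.float64(145.9), np.float64(161.5), np.float64(153.3), np.float64(172.1), np.float64(162.3)]
```

View pics/s7c.png

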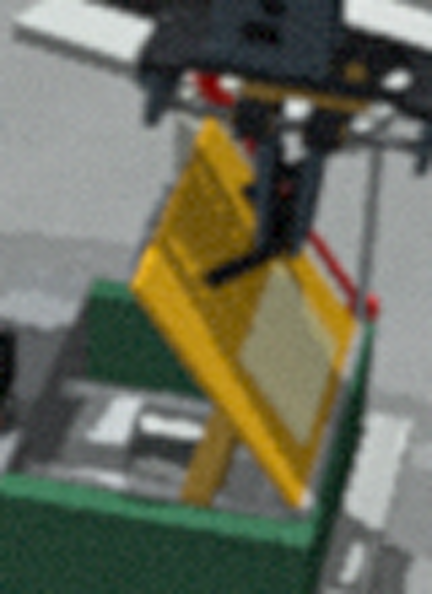

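The crop shows the pointer tip unmoved at about (213,85) and the flap nearly parallel to it, at about 0.90 to 0.93 against 0.92 for the pointer. I'll do one sharper check using edge slopes in the scene picture.

```bash
python3 - <<'E'
from cell import r
from h import *
p=(.5294,.079,.3304);j=r.camera_info('scene')
def line(q):
    f=cv2.fitLine(np.float32(q),cv2.DIST_HUBER,0,.01,.01).ravel();return f
t=np.arange(.8,1.05,.002)
def best(f,P):
    k=[]
    for a in t:
        q=proj(j,M(p,flap(a,P)));d=q[1]-q[0];k.append(abs(np.arctan(d[1]/d[0])-np.arctan(f[1]/f[0])))
    return t[np.argmin(k)].round(3)
ims=[r.camera('scene')[:,:,::-1].astype(float) for _ in range(6)];im=np.mean(ims,0)
h=cv2.cvtColor(im.astype(np.uint8),cv2.COLOR_BGR2HSV)
y=(h[:,:,0]>=16)&(h[:,:,0]<=34)&(h[:,:,1]>130)&(h[:,:,2]>70)
sat=im[:,:,2]-im[:,:,0]  # yellow: R-B large
q=[]
for v in range(174,206):   # left boundary of near edge, subpixel by half-level
    row=sat[v,320:372];k=np.nonzero(row>70)[0]
    # take the run that starts at predicted line
    u0=334+(v-168)*30/40-320
    c=[n for n in range(max(1,int(u0)-6),int(u0)+7) if row[n-1]<60<=row[n]]
    if c:
        n=c[0];q.append([320+n-1+(60-row[n-1])/(row[n]-row[n-1]),v])
q=np.array(q);print(len(q));f=line(q);print('flap near edge',best(f,[[-10,-98,-4],[-165,-98,-4]]))
# position match too
for a in(.88,.9,.92,.94):
    P=proj(j,M(p,flap(a,[[-10,-98,-4],[-165,-98,-4]])));n=P[1]-P[0];n=np.array([-n[1],n[0]])/np.hypot(*n)
    print(a,((q-P[0])@n)[[0,-1]].round(2))
# pointer: red-weighted columns per row on first image + visible part now
for name,I,r0,r1 in(('before',cv2.imread('pics/scene0.png').astype(float),131,170),('now',im,155,170)):
    q=[]
    for v in range(r0,r1):
        u0=347+(v-129)*30.6/44;us=np.arange(int(u0)-4,int(u0)+6);wt=np.clip(I[v,us,2]-np.maximum(I[v,us,1],I[v,us,0])-25,0,None)
        if wt.sum()>40:q.append([(us*wt).sum()/wt.sum(),v])
    print(name,len(q),best(line(q),[[-10,124,0],[-185,124,0]]))
E
```

```text
31
flap near edge 0.916
0.88 [3.3  1.93]
0.9 [2.45 1.81]
0.92 [1.6  1.69]
0.94 [0.75 1.56]
before 37 0.926
now 12 0.98
```

The flap edge is at 0.916 and the pointer at 0.926, so they line up to within measurement error. I'll nudge 1 mm, let it settle and hand in while still holding.

```bash
python3 -m pendant '[[1,[1,0,0],0],[1,[1,0,0],0],[1,[1,0,0],0],[1,[1,0,0],0]]'; python3 -c "
from cell import r
print(r.hand_in())"
```

```text
clock: 15.05
tool_pos: [0.5972, 0.108, 0.2245]
eef_rot: [0.584, 0.812, -0.022, 0.008]
contact_force: [-5.7, -1.5, 8.6]
grip_width: 0.0118
grasp_force: 20.0
the job is handed in; nothing more can be done
None
```

I turned the knob to about 1.5 rad so the tongue is clear, then lifted the flap to about 0.92 rad, level with the pointer (about 0.93), and handed in at 15 s with the gripper still holding it; joint 6 hit its limit while turning the knob (about 33 N at the wrist), and I saw no shift of the pointer and touched none of the loose things, but made no separate final check of them.

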